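# Dock the slide caddy

## Robot

A 6-joint arm with a two-finger parallel gripper is mounted at the origin on the work surface. World frame = base frame: x ahead of the robot, y to its left, z up, the work surface at z = 0. Lengths are in m, angles in rad, forces in N, time in s.
With the tool pointing down it reaches from about 0.375 to 0.9 m from the base axis. Payload 3.1 kg.
Tool frame: the origin (TCP) lies at the very end of the fingers, on their centre line; the grasp point (between the pads) lies manip.grasp_offset behind it (manip.grasp_offset is the distance from the TCP to the grasp point, in m); z points along the fingers, y is the direction in which the jaws open and shut (so a half turn about z gives the same grasp; the last joint's range is limited). The gripper opens to 85 mm and grips with 20 to 120 N. Pads are 22 mm wide; open, the fingers measure 114 mm over their backs; the gripper's body (76 mm by 85 mm) begins 54 mm behind the grasp point. The pads swing forward as they close: fully open they stand 13 mm farther back than shut.
Start: joints at [-1.351, 0.527, 1.433, -0, 1.181, -0.178], TCP at [0.243, -0.576, 0.206] pointing down, gripper open.
Joint ranges: [-3.08, 3.08], [-0.75, 2.2], [0.22, 2.44], [-1.43, 4.57], [0, 2.65], [-2.85, 2.85]. Speed limits (rad/s): [2.79, 2.79, 3.14, 3.14, 3.14, 3.14].

## Interface

Orientations are given as a unit quaternion [w, x, y, z].
In Python, from station import manip gives the robot as it stands.
- The arm moves only by the tool carry_out, never from a script. Its argument "commands" is text: rows parted by semicolons, each of 5 numbers parted by spaces: the shift along the tool's x, y, z in mm, then the turn about the tool's z in rad, then the finger opening in mm, from 0 to 85.4. In form: x y z yaw claw; .... A call has exactly 10 rows; each row is the pose to reach, as a shift and turn from the pose measured when the call began, along the tool's axes at that moment; what a row does not reach only later rows make up. A row lasts 1/8 s, in which the tool goes at most 62.5 mm and 10.7 degrees, less where a joint would pass 70% of its speed; a pose out of reach is approached as far as the arm can. A call with a gripper value outside its range is refused whole. The fingers move at their own pace and stop on an object; "force" is the grip in N (left out, the last holds). Time passes only in rows, so rows that repeat a pose let the fingers close, or fill a call up. It gives the time, the measured TCP pose, the force and the opening at its end, in the units of the state.
- manip.get_obs(): the state, without advancing time (a new reading comes with each control period).
- manip.grab_frame(name): name is "side" or "top"; returns a dict with "color" (384x512x3 uint8, red, green, blue), "intrinsics" (3x3 intrinsics, pixels), "k1" (the pictures are not rectified: a ray, as slopes to the right and down, at radius r is drawn at 1 + k1 r^2 times it, then the intrinsics apply), "R" (3x3) and "t" (3): a world point X has camera coordinates R X + t. Camera axes: x right, y down, z forward; pixel columns grow to the right and rows downward; lengths in m; the calibration is good to about 2 mm. A picture is of the moment at which its call begins. There is no depth.
- manip.close_job(): hands the job in, once; it reports no verdict.
The state is a dict: "time": time; "q": joint angles; "dq": joint speeds; "effort": joint torques, N m; "eef_pos": TCP position; "tool_rot": TCP orientation; "contact_force": force on the tool from outside, world axes, zero at the start; "moment": the same for the moment, N m; "finger_gap": finger opening in m.
Only numpy, scipy, OpenCV 4.12 (cv2) and the standard library are available. Lean on these libraries where they do the work, as an engineer would, in place of code of your own. Each camera call takes 0.05 s, during which the arm holds its last target. There are 200 camera calls.

## Task

Roll the small slide caddy forward on its wheels over the open bench until both front castors trail straight, then steer it nose first into the docking bay. Push it home gently, by feel (never pressing harder than about 15 N), until the spring latch hidden under the hood catches the caddy's nose bar, then let go and leave it caught there. Never lift or tip the caddy, keep the slide box on it, and leave the other things on the bench where they are.

Things in the scene. Friction and masses are not known exactly. Their poses are not given: they have to be found in the camera images.
- caddy: Small four-wheeled caddy, 0.65 to 1 kg loaded: white deck 130 mm long (its x; +x forward, to the nose), 96 mm wide, with an aluminium rim 54 mm above the bench. Origin on the bench under the deck's centre. Fixed rear wheels 45 mm behind the origin; two swivel castors in front, pivots 42 mm ahead and 34 mm to each side, 14 mm trail: they swing straight within about 60 mm of forward travel.
- caddy_nose (a point): Centre of the caddy's nose bar: a round steel bar 6 mm thick and 60 mm long lying crosswise in front of the deck, 75 mm ahead of the caddy's origin, 62 mm up. Axes as the caddy's. The latch catches it.
- caddy_grip (a point): Grip point of the caddy's upright rear board (12 mm thick along the caddy's x, 60 mm wide, from the deck up to 140 mm above the bench): on its centre, 55 mm behind the caddy's origin, 120 mm above the bench. Axes as the caddy's. The board can be pinched from above, front and back, or pushed from behind.
- castor_l (a joint): Swivel angle of the left front castor, rad: 0 = trailing straight behind its pivot, positive anticlockwise seen from above, stops at 2.9 either way. Starts swung to the side.
- castor_r (a joint): The same for the right front castor.
- slidebox_mid (a point): Centre of the loose grey slide box, 78 x 80 x 30 mm, that rides on the caddy's deck between two low ribs; it stands with its centre 57 mm above the bench, over the caddy's origin.
- dock: Docking bay fixed to the bench. Origin on the bench in the middle of its mouth; +x points inward, the way the caddy drives in. Two aluminium side rails 60 mm high, 102 mm apart inside, run inward from x = 0; flared lead-ins reach 45 mm out of the mouth. A white hood, 96 mm high (108 mm in its middle), covers it from x = 118 mm to 250 mm. A castor swung sideways fouls the rails.
- dock_latch (a point): Nominal place of the latch under the hood: 165 mm inside the mouth, 62 mm up; axes as the bay's. The real latch, out of sight, is clamped up to 32 mm deeper or shallower, each time differently and not reported: a sprung bolt that drops behind the nose bar, and a sprung buffer (2.5 N/mm) that meets the deck's front. Caught, the grip point lies between x = 4 and 72 mm of the bay.
- latch_feel (a point): How the latch feels (this point is the middle of the hood's top): pushing in, the bolt's ramp is met some 14 mm before the catching depth and takes about 3 to 6 N; the push drops as the bolt clicks in, then the buffer and, about 3 mm past the catch, a hard stop make it rise steeply past 12 N. Not caught, the buffer pushes the caddy back; caught, it stays, held with about 5 N.
- dropper: Bystander: small amber dropper bottle, 36 mm across, 75 mm tall; origin under its centre.
- stain_jar: Bystander: glass jar, 54 mm across, 65 mm tall; origin under its centre.
- dishes: Bystander: stack of three flat dishes, 92 mm across, 41 mm tall; origin under its centre.
- slide_mailer: Bystander: flat plastic box 85 x 35 x 12 mm lying on the bench; origin under its centre.
- mouse: Bystander: computer mouse 100 x 58 x 22 mm; origin under its centre.
- pen_cup: Bystander: steel cup, 72 mm across, 90 mm tall; origin under its centre.
Things that resemble listed ones, but are neither listed nor needed, are in the scene too. Of the things shaped like the caddy, the white one is meant.

How it is judged:
On the way, in this order (a step that is already met when the one before it is completed fails the run):
1. both castors trail straight (within 0.3 rad) while the caddy is still on the open bench, its grip point over 140 mm short of the bay's mouth (value of joint castor_l between -0.3 and 0.3 rad and value of joint castor_r between -0.3 and 0.3 rad and x of caddy_grip in the frame of dock below -0.14 m), for 0.1 s.
2. the caddy stands in line in the bay, bearing on the latch (x of caddy_grip in the frame of dock between 0 and 0.08 m and y of caddy_grip in the frame of dock between -0.012 and 0.012 m and angle between the x axis of caddy_grip and the x axis of dock, either way round below 0.12 rad and contact force between caddy and dock above 2 N), for 0.2 s.
At the end, for the whole second after the job is handed in: The caddy stands level in the bay, let go and at rest, caught by the latch (contact force over 2 N), grip point 0 to 80 mm past the mouth, within 12 mm of the bay's centre line and 0.12 rad of its direction, castors within 0.5 rad of straight, the slide box still on the deck (all of step 2 and value of joint castor_l between -0.5 and 0.5 rad and value of joint castor_r between -0.5 and 0.5 rad and distance between slidebox_mid and caddy_grip below 0.105 m and angle between slidebox_mid's own z axis and vertical below 0.15 rad and linear speed of caddy below 0.01 m/s and height (world z) of caddy below 0.006 m and angle between caddy's own z axis and vertical below 0.06 rad); the robot touches nothing.
It fails at once if the caddy presses on the bay with more than 25 N (contact force between caddy and dock above 25 N).
It fails at once if the caddy is lifted (over 12 mm) or tipped (over 0.2 rad) (height (world z) of caddy above 0.012 m or angle between caddy's own z axis and vertical above 0.2 rad).
It fails at once if a bystander is moved more than 20 mm (distance of any of dropper, stain_jar, dishes, slide_mailer, mouse, pen_cup from where it was at the start of the episode above 0.02 m).
It also fails if it takes over 69 s, if anything falls off the work surface, if the arm or the gripper's body presses on something with over 40 N, if the wrist force passes 120 N, or if a joint passes its speed limit or range.

## Working session

There is one attempt and no reset: what is moved stays moved. The work goes in short steps, Python scripts to look and compute and a tool call to move; the robot and the scene stay as the last step left them, time stands still between calls to the robot, and variables do not carry over. Pictures are saved under pics/ and viewed, about 8 in all and at most 12, crops included, and the job is handed in when it is done.

Besides the shell and the picture viewer there is one more tool, called after "Emit:" as name(argument=value, ...) on one line, values as JSON. carry_out: Moves the arm, as the interface text tells. Its arguments: {"type":"object","properties":{"commands":{"type":"string"},"force":{"type":"number"}},"required":["commands"]}

```bash
mkdir -p pics; ls; cat > h.py <<'E'
import numpy as np, cv2
from station import manip
def grab(n,fn=None):
    f=manip.grab_frame(n)
    if fn: cv2.imwrite('pics/'+fn,f['color'][:,:,::-1])
    return f
def ray(f,uv):
    K=np.array(f['intrinsics']); D=np.array([f['k1'],0,0,0,0.])
    p=cv2.undistortPoints(np.array(uv,float).reshape(-1,1,2),K,D).reshape(-1,2)
    # model: drawn = ray*(1+k1 r^2)
    d=np.c_[p,np.ones(len(p))]@np.array(f['R']); c=-np.array(f['R']).T@np.array(f['t'])
    return c,d
def plane(f,uv,z):
    c,d=ray(f,uv); return c+d*((z-c[2])/d[:,2])[:,None]
def proj(f,X):
    R=np.array(f['R']); 
    return cv2.projectPoints(np.array(X,float).reshape(-1,1,3),cv2.Rodrigues(R)[0],np.array(f['t'],float),np.array(f['intrinsics']),np.array([f['k1'],0,0,0,0.]))[0].reshape(-1,2)
E
python3 - <<'E'
from h import *
import pickle
a=grab('top','t0.png');b=grab('side','s0.png')
pickle.dump((a,b),open('f0.pkl','wb'))
o=manip.get_obs();print(o['time'],o['eef_pos'],o['tool_rot'],manip.grasp_offset)
for f in(a,b):print(f['k1'],-np.array(f['R']).T@np.array(f['t']))
E
```

```text
pics
0.1 [ 0.24255979 -0.57526032  0.20533415] [-9.80358909e-04  9.80185611e-01  1.98078785e-01 -3.03643464e-05] 0.0187
-0.01548478797759967 [ 0.41131641 -0.04577403  1.21810393]
0.02980295473509522 [0.47014402 0.79616657 0.62138443]
```

View pics/t0.png

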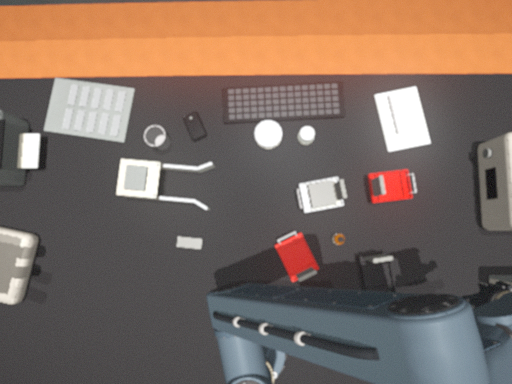

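View pics/s0.png

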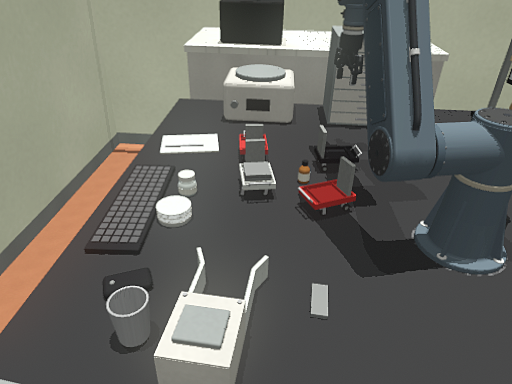

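```bash
python3 - <<'E'
from h import *
import pickle
a,b=pickle.load(open('f0.pkl','rb'))
A=cv2.resize(a['color'][140:230,100:360],None,fx=3,fy=3,interpolation=2)
B=cv2.resize(b['color'][110:210,210:310],None,fx=3,fy=3,interpolation=2)
C=np.zeros((580,780,3),np.uint8);C[:270]=A;C[280:580,:300]=B
D=cv2.resize(b['color'][235:384,140:300],None,fx=2,fy=2);C[280:578,310:630]=D
cv2.imwrite('pics/c0.png',C[:,:,::-1])
print(plane(a,[(322,194),(140,178),(338,239),(306,135),(268,134),(189,242),(0,0),(511,0),(0,383)],0.0).round(3))
E
```

```text
[[ 0.532 -0.237  0.   ]
 [ 0.588  0.405  0.   ]
 [ 0.377 -0.289  0.   ]
 [ 0.742 -0.183  0.   ]
 [ 0.746 -0.049  0.   ]
 [ 0.364  0.224  0.   ]
 [ 1.277  0.979  0.   ]
 [ 1.249 -0.94   0.   ]
 [-0.12   0.866  0.   ]]
```

View pics/c0.png

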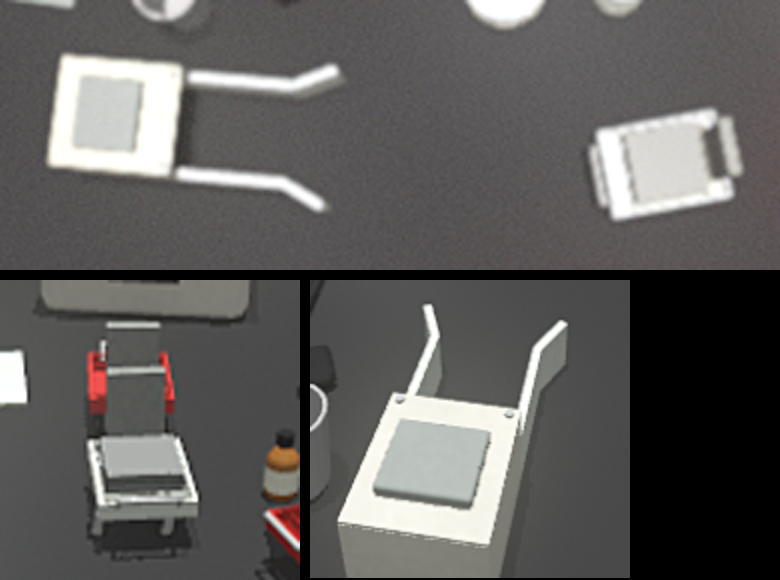

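```bash
python3 - <<'E'
from h import *
import pickle
a,b=pickle.load(open('f0.pkl','rb'))
t=lambda L:[(100+(u+.5)/3-.5,140+(v+.5)/3-.5) for u,v in L]
c=plane(a,t([(597,130),(613,219),(733,197),(715,110)]),.054);print('caddy',c.round(3),c.mean(0).round(3))
ax=(c[0]+c[1]-c[2]-c[3]);print('yaw',np.arctan2(ax[1],ax[0]), np.linalg.norm(c[0]-c[1]),np.linalg.norm(ax)/2)
h=plane(a,t([(182,66),(178,175),(48,166),(63,55)]),.096);print('hood',h.round(3),h.mean(0).round(3))
ax=h[2]+h[3]-h[0]-h[1];print('yaw',np.arctan2(ax[1],ax[0]),np.linalg.norm(h[0]-h[1]),np.linalg.norm(ax)/2)
r=plane(a,t([(188,77),(297,87),(180,174),(285,183),(337,74),(323,207)]),.06);print('rails',r.round(3))
for i in(0,2):d=r[i]-r[i+1];print(np.arctan2(d[1],d[0]))
bd=plane(a,t([(719,122),(733,118),(727,178),(741,174)]),.14);print('board',bd.round(3),bd.mean(0))
E
```

```text
caddy [[ 0.563 -0.151  0.054]
 [ 0.464 -0.168  0.054]
 [ 0.489 -0.3    0.054]
 [ 0.586 -0.282  0.054]] [ 0.526 -0.225  0.054]
yaw 1.7482101903598926 0.10032226471834294 0.13367986286148534
hood [[0.628 0.304 0.096]
 [0.508 0.304 0.096]
 [0.518 0.447 0.096]
 [0.64  0.436 0.096]] [0.574 0.373 0.096]
yaw 1.4912810088399115 0.11946744906742063 0.1382910939583343
rails [[0.622 0.308 0.06 ]
 [0.611 0.184 0.06 ]
 [0.513 0.313 0.06 ]
 [0.503 0.195 0.06 ]
 [0.625 0.139 0.06 ]
 [0.476 0.152 0.06 ]]
1.4782595814390098
1.4882537457214544
board [[ 0.56  -0.269  0.14 ]
 [ 0.565 -0.283  0.14 ]
 [ 0.503 -0.276  0.14 ]
 [ 0.507 -0.29   0.14 ]] [ 0.5336281  -0.27928213  0.14      ]
```

Candidates: white caddy at pixel (322,194), red ones at (390,186) and (296,256), black one at (378,270). The white one is meant, with nose bar left (299,199) and board right (343,189). The crop confirms this, and the dock mouth faces it from the left. Caddy grip is about (0.535,-0.279) at yaw 1.748; dock is about (0.557,0.190) at yaw 1.482.

```bash
cat >> h.py <<'E'
from scipy.spatial.transform import Rotation as Ro
DO=np.array([.557,.190]);DY=1.482
def st():
    o=manip.get_obs();q=o['tool_rot'];R=Ro.from_quat([q[1],q[2],q[3],q[0]]).as_matrix()
    return o,np.array(o['eef_pos']),R,np.arctan2(R[1,0],R[0,0])
def to(x,y,z,hd):
    o,p,R,yaw=st(); s=R.T@(np.array([x,y,z])-p)*1000
    print('shift',s.round(1),'turn',round(yaw-(hd-np.pi/2),3)); return s
def dock2w(x,y):
    return DO+x*np.array([np.cos(DY),np.sin(DY)])+y*np.array([-np.sin(DY),np.cos(DY)])
def rep():
    o,p,R,yaw=st(); d=p[:2]-DO;c,s=np.cos(DY),np.sin(DY);F=np.array(o['contact_force'])
    print('t',round(o['time'],2),'tcp',p.round(4),'dock x,y',(d[0]*c+d[1]*s).round(4),(-d[0]*s+d[1]*c).round(4),'hd',round(yaw+np.pi/2-DY,3),'tilt',R[:,2].round(3),'gap',round(o['finger_gap'],4),'F dock',(F[0]*c+F[1]*s).round(1),(-F[0]*s+F[1]*c).round(1),F[2].round(1),'q6',o['q'][5].round(2))
E
python3 - <<'E'
from h import *
to(.535,-.279,.20,1.748)
E
```

```text
shift [ 384.5 -159.4    5.8] turn 0.222
```

Emit:
carry_out(commands="50 -20 0 0 60; 105 -43 0 0.05 60; 160 -66 0 0.1 60; 215 -89 0 0.15 60; 270 -112 0 0.2 60; 325 -135 0 0.22 60; 365 -150 3 0.22 60; 384 -159 5 0.222 60; 384 -159 5 0.222 60; 384 -159 5 0.222 60", force=20)

```text
time: 1.35
eef_pos: [0.534, -0.2801, 0.2005]
tool_rot: [-0.001, 0.996, 0.088, -0.001]
contact_force: [-0.0, -0.0, -0.4]
finger_gap: 0.0597
```

```bash
python3 - <<'E'
from h import *
rep();to(.535,-.279,.101,1.748)
f=grab('side'); t=grab('top')
A=cv2.resize(f['color'][90:220,190:350],None,fx=4,fy=4);B=t['color'][130:260,230:390]
cv2.imwrite('pics/c1.png',A[:,:,::-1])
E
```

```text
t 1.35 tcp [ 0.534  -0.2801  0.2005] dock x,y -0.4703 -0.0188 hd 0.265 tilt [-0.001  0.002 -1.   ] gap 0.0597 F dock -0.0 0.0 -0.4 q6 0.73
shift [ 1.3 -0.7 99.5] turn -0.001
```

View pics/c1.png

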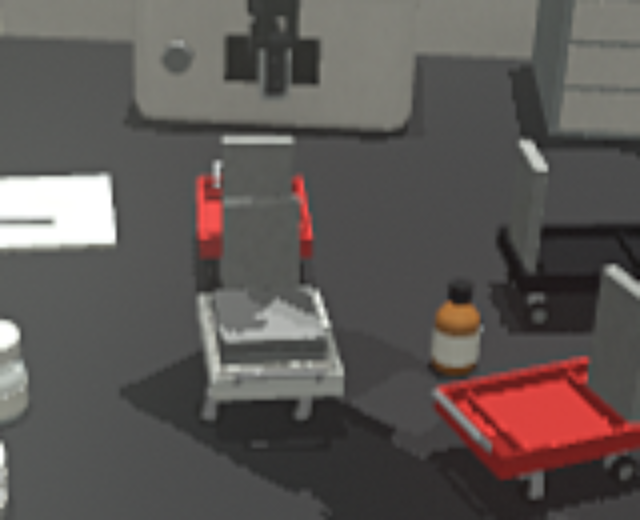

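Gripper hovers above the white caddy's board (board px (258,165) in the full view); clear to descend.

Emit:
carry_out(commands="1 0 20 0 50; 1 0 45 0 50; 1 0 70 0 50; 1 0 90 0 50; 1 0 99 0 50; 1 0 99 0 50; 1 0 99 0 20; 1 0 99 0 8; 1 0 99 0 5; 1 0 99 0 5", force=20)

```text
time: 2.7
eef_pos: [0.5353, -0.2807, 0.1027]
tool_rot: [-0.0, 0.996, 0.088, 0.0]
contact_force: [0.3, 0.2, 5.5]
finger_gap: 0.0111
```

```bash
python3 - <<'E'
from h import *
rep()
E
```

```text
t 2.7 tcp [ 0.5353 -0.2807  0.1027] dock x,y -0.4708 -0.0202 hd 0.264 tilt [ 0.001  0.    -1.   ] gap 0.0111 F dock 0.2 -0.3 5.5 q6 0.73
```

Emit:
carry_out(commands="0 -3 0 0.006 5; 0 -10 0 0.019 5; 0 -18 0 0.034 5; 0.1 -27 0 0.051 5; 0.5 -36 0 0.068 5; 1.1 -45 0 0.085 5; 1.8 -54 0 0.102 5; 2.6 -63 0 0.119 5; 3.7 -72 0 0.136 5; 4.5 -80 0 0.151 5")

```text
time: 3.95
eef_pos: [0.5258, -0.2005, 0.1028]
tool_rot: [-0.0, 1.0, 0.012, 0.0]
contact_force: [-1.2, -1.1, 5.2]
finger_gap: 0.0113
```

```bash
python3 - <<'E'
from h import *
rep()
E
```

```text
t 3.95 tcp [ 0.5258 -0.2005  0.1028] dock x,y -0.3917 -0.0035 hd 0.112 tilt [ 0.001  0.001 -1.   ] gap 0.0113 F dock -1.2 1.1 5.2 q6 0.98
```

Emit:
carry_out(commands="0 -5 0 0.012 5; 0 -13 0 0.032 5; 0 -22 0 0.055 5; 0.4 -31 0 0.077 5; 0.9 -40 0 0.1 5; 1.6 -48 0 0.112 5; 2.6 -57 0 0.112 5; 3.6 -66 0 0.112 5; 4.6 -75 0 0.112 5; 5.3 -80 0 0.112 5")

```text
time: 5.2
eef_pos: [0.5291, -0.1195, 0.1028]
tool_rot: [-0.0, 0.999, -0.044, 0.0]
contact_force: [-0.7, -1.5, 3.1]
finger_gap: 0.0111
```

```bash
python3 - <<'E'
from h import *
rep()
t=grab('top');f=grab('side')
A=cv2.resize(t['color'][140:230,90:350],None,fx=3,fy=3,interpolation=2)
C=np.zeros((590,780,3),np.uint8);C[:270]=A;C[270:590,:640]=cv2.resize(f['color'][150:310,130:450],None,fx=2,fy=2)
cv2.imwrite('pics/c2.png',C[:,:,::-1])
# projected centre line & caddy outline check
for h_ in [(0,0),(.118,0),(-.3,0)]:
    w=dock2w(*h_);print(proj(t,[w[0],w[1],.06]))
E
```

```text
t 5.2 tcp [ 0.5291 -0.1195  0.1028] dock x,y -0.3108 0.0003 hd 0.001 tilt [ 0.     0.001 -1.   ] gap 0.0111 F dock -1.6 0.5 3.1 q6 1.23
[[196.58382989 184.52051699]]
[[161.90375707 181.39922027]]
[[286.09971659 192.58177322]]
```

View pics/c2.png

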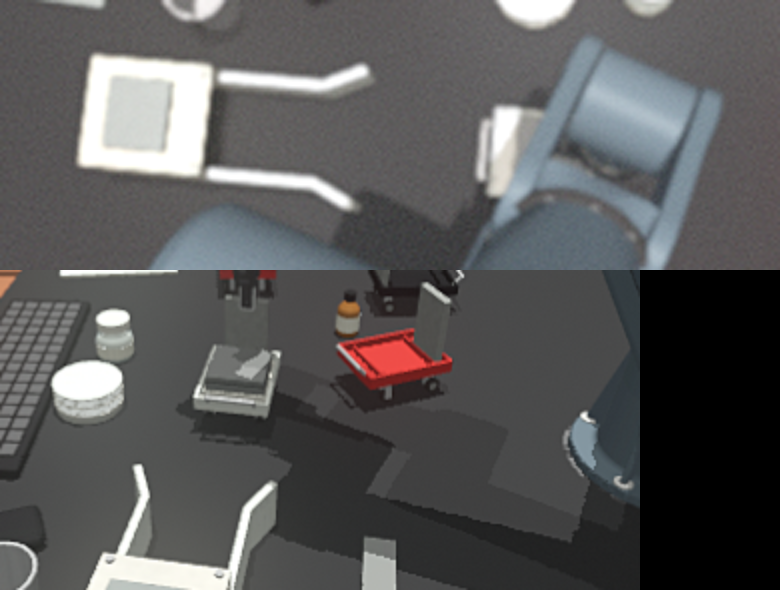

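Caddy is straight: nose bar at top px ~(251,190), within about 1 mm of the rails' midline extended. Box still aboard.

Emit:
carry_out(commands="0 -6 0 0 5; 0 -16 0 0 5; 0 -26 0 0 5; 0 -36 0 0 5; 0 -47 0 0 5; 0 -58 0 0 5; 0 -69 0 0 5; 0 -80 0 0 5; 0 -91 0 0 5; 0 -100 0 0 5")

```text
time: 6.55
eef_pos: [0.5378, -0.0189, 0.1028]
tool_rot: [-0.001, 0.999, -0.044, 0.0]
contact_force: [0.1, -2.0, 2.5]
finger_gap: 0.0114
```

```bash
python3 - <<'E'
from h import *
rep()
t=grab('top');f=grab('side')
A=cv2.resize(t['color'][150:220,110:305],None,fx=4,fy=4,interpolation=2)
C=np.zeros((590,780,3),np.uint8);C[:280]=A;C[280:590,:400]=cv2.resize(f['color'][180:335,140:340],None,fx=2,fy=2)
cv2.imwrite('pics/c3.png',C[:,:,::-1])
E
```

```text
t 6.55 tcp [ 0.5378 -0.0189  0.1028] dock x,y -0.2097 0.0006 hd 0.001 tilt [ 0.     0.002 -1.   ] gap 0.0114 F dock -2.0 -0.3 2.5 q6 1.41
```

View pics/c3.png

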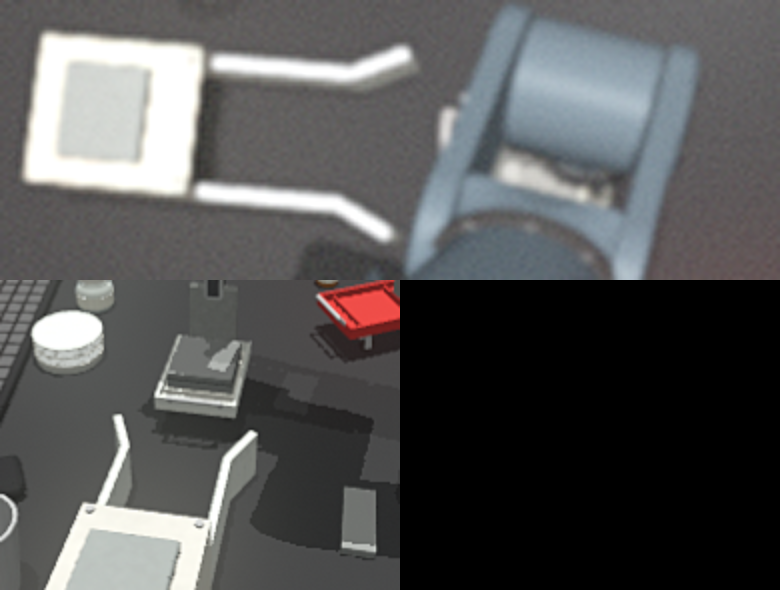

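The arm hides most of the caddy from above. The side view shows it centred on the mouth, box on the deck. Next I enter slowly and watch the side force.

Emit:
carry_out(commands="0 -6 0 0 5; 0 -14 0 0 5; 0 -22 0 0 5; 0 -30 0 0 5; 0 -38 0 0 5; 0 -46 0 0 5; 0 -54 0 0 5; 0 -60 0 0 5; 0 -65 0 0 5; 0 -65 0 0 5")

```text
time: 7.9
eef_pos: [0.5434, 0.0472, 0.1028]
tool_rot: [-0.002, 0.999, -0.043, -0.0]
contact_force: [-0.2, 0.8, 0.9]
finger_gap: 0.0111
```

```bash
python3 - <<'E'
from h import *
rep()
E
```

```text
t 7.9 tcp [0.5434 0.0472 0.1028] dock x,y -0.1435 0.0008 hd 0.002 tilt [ 0.     0.003 -1.   ] gap 0.0111 F dock 0.8 0.2 0.9 q6 1.53
```

Emit:
carry_out(commands="0 -3 0 0 5; 0 -7 0 0 5; 0 -11 0 0 5; 0 -15 0 0 5; 0 -19 0 0 5; 0 -23 0 0 5; 0 -27 0 0 5; 0 -31 0 0 5; 0 -35 0 0 5; 0 -35 0 0 5")

```text
time: 9.15
eef_pos: [0.5464, 0.0826, 0.1028]
tool_rot: [-0.002, 0.999, -0.043, -0.0]
contact_force: [-0.4, 0.4, 0.5]
finger_gap: 0.0114
```

```bash
python3 - <<'E'
from h import *
rep()
E
```

```text
t 9.15 tcp [0.5464 0.0826 0.1028] dock x,y -0.1079 0.001 hd 0.002 tilt [-0.     0.004 -1.   ] gap 0.0114 F dock 0.4 0.4 0.5 q6 1.6
```

Emit:
carry_out(commands="0 -4 0 0 5; 0 -9 0 0 5; 0.2 -14 0 0 5; 0.3 -19 0 0 5; 0.4 -24 0 0 5; 0.5 -29 0 0 5; 0.6 -34 0 0 5; 0.7 -39 0 0 5; 0.8 -43 0 0 5; 0.8 -43 0 0 5")

```text
time: 10.4
eef_pos: [0.5505, 0.126, 0.1028]
tool_rot: [-0.002, 0.999, -0.043, -0.001]
contact_force: [-3.0, 0.8, 1.2]
finger_gap: 0.0114
```

```bash
python3 - <<'E'
from h import *
rep()
E
```

```text
t 10.4 tcp [0.5505 0.126  0.1028] dock x,y -0.0644 0.0008 hd 0.002 tilt [-0.001  0.004 -1.   ] gap 0.0114 F dock 0.5 3.0 1.2 q6 1.68
```

The right rail pushes with 3 N, so I ease left.

Emit:
carry_out(commands="-0.5 -3 0 0 5; -1 -7 0 0 5; -1.5 -11 0 0 5; -1.8 -15 0 0 5; -2 -19 0 0 5; -2 -23 0 0 5; -2 -27 0 0 5; -2 -31 0 0 5; -2 -35 0 0 5; -2 -35 0 0 5")

```text
time: 11.65
eef_pos: [0.5517, 0.1615, 0.1029]
tool_rot: [-0.002, 0.999, -0.043, -0.0]
contact_force: [3.0, 0.3, -2.1]
finger_gap: 0.0116
```

```bash
python3 - <<'E'
from h import *
rep();print(manip.get_obs()['moment'])
E
```

```text
t 11.65 tcp [0.5517 0.1615 0.1029] dock x,y -0.0288 0.0028 hd 0.003 tilt [-0.     0.005 -1.   ] gap 0.0116 F dock 0.5 -2.9 -2.1 q6 1.74
[-0.05835496 -0.44363809 -0.09982149]
```

Emit:
carry_out(commands="0.3 -2 0 0 5; 0.6 -4 0 0 5; 0.9 -6 0 0 5; 1 -8 0 0 5; 1 -10 0 0 5; 1 -12 0 0 5; 1 -14 0 0 5; 1 -16 0 0 5; 1 -17 0 0 5; 1 -17 0 0 5")

```text
time: 12.9
eef_pos: [0.5539, 0.1786, 0.1029]
tool_rot: [-0.002, 0.999, -0.043, -0.001]
contact_force: [0.1, -0.1, -1.6]
finger_gap: 0.0114
```

```bash
python3 - <<'E'
from h import *
rep();print(manip.get_obs()['moment'])
E
```

```text
t 12.9 tcp [0.5539 0.1786 0.1029] dock x,y -0.0116 0.0021 hd 0.003 tilt [-0.001  0.005 -1.   ] gap 0.0114 F dock -0.1 -0.1 -1.6 q6 1.77
[-0.01118942  0.20056288 -0.03103245]
```

Emit:
carry_out(commands="0 -1 0 0 5; 0 -2 0 0 5; 0 -3 0 0 5; 0 -4 0 0 5; 0 -5 0 0 5; 0 -6 0 0 5; 0 -7 0 0 5; 0 -8 0 0 5; 0 -8 0 0 5; 0 -8 0 0 5")

```text
time: 14.15
eef_pos: [0.5545, 0.1867, 0.1029]
tool_rot: [-0.003, 0.999, -0.043, -0.001]
contact_force: [0.8, 0.6, -1.4]
finger_gap: 0.0113
```

```bash
python3 - <<'E'
from h import *
rep()
E
```

```text
t 14.15 tcp [0.5545 0.1867 0.1029] dock x,y -0.0035 0.0022 hd 0.002 tilt [-0.001  0.005 -1.   ] gap 0.0113 F dock 0.7 -0.7 -1.4 q6 1.78
```

Emit:
carry_out(commands="0 -1 0 0 5; 0 -2 0 0 5; 0 -3 0 0 5; 0 -4 0 0 5; 0 -5 0 0 5; 0 -6 0 0 5; 0 -7 0 0 5; 0 -8 0 0 5; 0 -8 0 0 5; 0 -8 0 0 5")

```text
time: 15.4
eef_pos: [0.5552, 0.1949, 0.1029]
tool_rot: [-0.003, 0.999, -0.043, -0.001]
contact_force: [-1.1, 0.8, -1.9]
finger_gap: 0.0112
```

```bash
python3 - <<'E'
from h import *
rep()
E
```

```text
t 15.4 tcp [0.5552 0.1949 0.1029] dock x,y 0.0047 0.0023 hd 0.002 tilt [-0.001  0.006 -1.   ] gap 0.0112 F dock 0.7 1.2 -1.9 q6 1.8
```

Emit:
carry_out(commands="0 -1 0 0 5; 0 -2 0 0 5; 0 -3 0 0 5; 0 -4 0 0 5; 0 -5 0 0 5; 0 -6 0 0 5; 0 -7 0 0 5; 0 -8 0 0 5; 0 -8 0 0 5; 0 -8 0 0 5")

```text
time: 16.65
eef_pos: [0.5559, 0.203, 0.1029]
tool_rot: [-0.003, 0.999, -0.043, -0.001]
contact_force: [-0.4, 0.8, -1.1]
finger_gap: 0.011
```

Emit:
carry_out(commands="0 -1 0 0 5; 0 -2 0 0 5; 0 -3 0 0 5; 0 -4 0 0 5; 0 -5 0 0 5; 0 -6 0 0 5; 0 -7 0 0 5; 0 -8 0 0 5; 0 -8 0 0 5; 0 -8 0 0 5")

```text
time: 17.9
eef_pos: [0.5566, 0.2111, 0.1029]
tool_rot: [-0.003, 0.999, -0.043, -0.001]
contact_force: [-1.3, 0.6, -2.0]
finger_gap: 0.0115
```

Emit:
carry_out(commands="0 -1 0 0 5; 0 -2 0 0 5; 0 -3 0 0 5; 0 -4 0 0 5; 0 -5 0 0 5; 0 -6 0 0 5; 0 -7 0 0 5; 0 -8 0 0 5; 0 -8 0 0 5; 0 -8 0 0 5")

```text
time: 19.15
eef_pos: [0.5572, 0.2193, 0.1029]
tool_rot: [-0.003, 0.999, -0.043, -0.001]
contact_force: [-2.1, 0.4, -2.4]
finger_gap: 0.0114
```

Emit:
carry_out(commands="-0.2 -1 0 0 5; -0.4 -2 0 0 5; -0.5 -3 0 0 5; -0.5 -4 0 0 5; -0.5 -5 0 0 5; -0.5 -6 0 0 5; -0.5 -7 0 0 5; -0.5 -8 0 0 5; -0.5 -8 0 0 5; -0.5 -8 0 0 5")

```text
time: 20.4
eef_pos: [0.5576, 0.2275, 0.103]
tool_rot: [-0.003, 0.999, -0.043, -0.0]
contact_force: [0.6, -0.8, -3.4]
finger_gap: 0.0114
```

Emit:
carry_out(commands="0 -1 0.1 0 5; 0 -2 0.2 0 5; 0 -3 0.3 0 5; 0 -4 0.3 0 5; 0 -5 0.3 0 5; 0 -6 0.3 0 5; 0 -6 0.3 0 5; 0 -6 0.3 0 5; 0 -6 0.3 0 5; 0 -6 0.3 0 5")

```text
time: 21.65
eef_pos: [0.5582, 0.2336, 0.1028]
tool_rot: [-0.003, 0.999, -0.043, -0.0]
contact_force: [1.2, 1.6, -0.3]
finger_gap: 0.0115
```

Emit:
carry_out(commands="0 -1 0 0 5; 0 -2 0 0 5; 0 -3 0 0 5; 0 -4 0 0 5; 0 -5 0 0 5; 0 -6 0 0 5; 0 -7 0 0 5; 0 -7 0 0 5; 0 -7 0 0 5; 0 -7 0 0 5")

```text
time: 22.9
eef_pos: [0.5588, 0.2407, 0.1028]
tool_rot: [-0.004, 0.999, -0.043, -0.0]
contact_force: [1.0, -0.4, -0.3]
finger_gap: 0.0111
```

Emit:
carry_out(commands="0 -1 0 0 5; 0 -2 0 0 5; 0 -3 0 0 5; 0 -4 0 0 5; 0 -5 0 0 5; 0 -5 0 0 5; 0 -5 0 0 5; 0 -5 0 0 5; 0 -5 0 0 5; 0 -5 0 0 5")

```text
time: 24.15
eef_pos: [0.5593, 0.2457, 0.1029]
tool_rot: [-0.004, 0.999, -0.043, -0.0]
contact_force: [0.1, -3.4, 2.4]
finger_gap: 0.0113
```

Ramp met (-3.4 N). Smaller steps now.

Emit:
carry_out(commands="0 -0.5 0 0 5; 0 -1 0 0 5; 0 -1.5 0 0 5; 0 -2 0 0 5; 0 -2.5 0 0 5; 0 -3 0 0 5; 0 -3 0 0 5; 0 -3 0 0 5; 0 -3 0 0 5; 0 -3 0 0 5")

```text
time: 25.4
eef_pos: [0.5595, 0.2487, 0.103]
tool_rot: [-0.004, 0.999, -0.043, -0.0]
contact_force: [1.1, -3.8, 1.9]
finger_gap: 0.011
```

Emit:
carry_out(commands="0 -0.5 0 0 5; 0 -1 0 0 5; 0 -1.5 0 0 5; 0 -2 0 0 5; 0 -2.5 0 0 5; 0 -3 0 0 5; 0 -3 0 0 5; 0 -3 0 0 5; 0 -3 0 0 5; 0 -3 0 0 5")

```text
time: 26.65
eef_pos: [0.5598, 0.2517, 0.103]
tool_rot: [-0.004, 0.999, -0.043, -0.0]
contact_force: [0.8, -3.7, 1.7]
finger_gap: 0.0115
```

Emit:
carry_out(commands="0 -0.5 0 0 5; 0 -1 0 0 5; 0 -1.5 0 0 5; 0 -2 0 0 5; 0 -2.5 0 0 5; 0 -2.5 0 0 5; 0 -2.5 0 0 5; 0 -2.5 0 0 5; 0 -2.5 0 0 5; 0 -2.5 0 0 5")

```text
time: 27.9
eef_pos: [0.56, 0.2546, 0.1029]
tool_rot: [-0.004, 0.999, -0.044, -0.0]
contact_force: [1.4, 2.0, -0.5]
finger_gap: 0.0112
```

Emit:
carry_out(commands="0 -0.4 0 0 5; 0 -0.8 0 0 5; 0 -1.2 0 0 5; 0 -1.5 0 0 5; 0 -1.5 0 0 5; 0 -1.5 0 0 5; 0 -1.5 0 0 5; 0 -1.5 0 0 5; 0 -1.5 0 0 5; 0 -1.5 0 0 5")

```text
time: 29.15
eef_pos: [0.5602, 0.2561, 0.1029]
tool_rot: [-0.004, 0.999, -0.044, -0.0]
contact_force: [0.8, -2.2, 1.0]
finger_gap: 0.0113
```

Emit:
carry_out(commands="0 -0.3 0 0 5; 0 -0.6 0 0 5; 0 -0.9 0 0 5; 0 -1.2 0 0 5; 0 -1.2 0 0 5; 0 -1.2 0 0 5; 0 -1.2 0 0 5; 0 -1.2 0 0 5; 0 -1.2 0 0 5; 0 -1.2 0 0 5")

```text
time: 30.4
eef_pos: [0.5603, 0.2575, 0.1029]
tool_rot: [-0.004, 0.999, -0.044, -0.0]
contact_force: [2.0, 0.3, -0.2]
finger_gap: 0.0115
```

Emit:
carry_out(commands="0 -0.3 0 0 5; 0 -0.6 0 0 5; 0 -0.9 0 0 5; 0 -1.2 0 0 5; 0 -1.2 0 0 5; 0 -1.2 0 0 5; 0 -1.2 0 0 5; 0 -1.2 0 0 5; 0 -1.2 0 0 5; 0 -1.2 0 0 5")

```text
time: 31.65
eef_pos: [0.5604, 0.2588, 0.1029]
tool_rot: [-0.004, 0.999, -0.044, -0.0]
contact_force: [1.1, 0.9, -0.5]
finger_gap: 0.0113
```

Emit:
carry_out(commands="0 -0.3 0 0 5; 0 -0.6 0 0 5; 0 -0.9 0 0 5; 0 -1.2 0 0 5; 0 -1.5 0 0 5; 0 -1.5 0 0 5; 0 -1.5 0 0 5; 0 -1.5 0 0 5; 0 -1.5 0 0 5; 0 -1.5 0 0 5")

```text
time: 32.9
eef_pos: [0.5605, 0.2601, 0.1029]
tool_rot: [-0.004, 0.999, -0.044, -0.0]
contact_force: [1.2, -2.5, 0.5]
finger_gap: 0.0113
```

```bash
python3 - <<'E'
from h import *
rep();f=grab('side')
cv2.imwrite('pics/c4.png',cv2.resize(f['color'][200:384,120:330],None,fx=3,fy=3)[:,:,::-1])
print(manip.get_obs()['moment'])
E
```

```text
t 32.9 tcp [0.5605 0.2601 0.1029] dock x,y 0.0701 0.0028 hd 0.002 tilt [-0.     0.008 -1.   ] gap 0.0113 F dock -2.4 -1.5 0.5 q6 1.9
[-0.52932523 -0.14360192 -0.09599659]
```

View pics/c4.png

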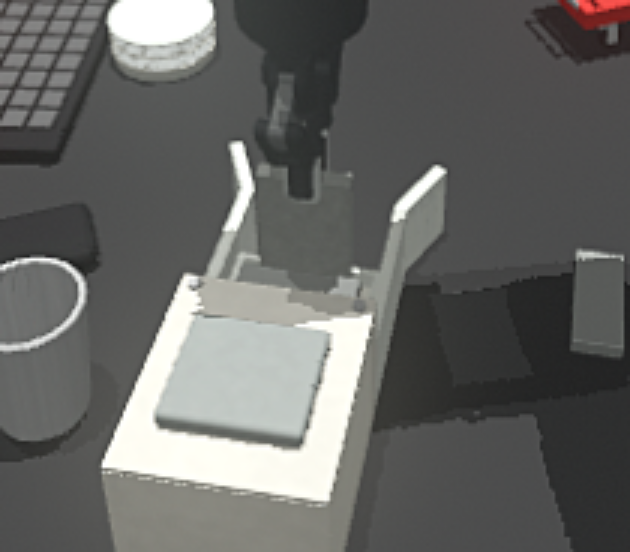

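The side view shows the caddy under the hood, board pinched centrally (px about (221,268)). No steep rise yet, so I keep feeling.

Emit:
carry_out(commands="0 -0.3 0 0 5; 0 -0.6 0 0 5; 0 -0.9 0 0 5; 0 -1.2 0 0 5; 0 -1.2 0 0 5; 0 -1.2 0 0 5; 0 -1.2 0 0 5; 0 -1.2 0 0 5; 0 -1.2 0 0 5; 0 -1.2 0 0 5")

```text
time: 34.2
eef_pos: [0.5605, 0.2604, 0.1029]
tool_rot: [-0.003, 0.999, -0.043, -0.0]
contact_force: [0.7, -5.6, 1.1]
finger_gap: 0.0113
```

Emit:
carry_out(commands="0 -0.5 0 0 5; 0 -1 0 0 5; 0 -1.3 0 0 5; 0 -1.6 0 0 5; 0 -1.8 0 0 5; 0 -1.8 0 0 5; 0 -1.8 0 0 5; 0 -1.8 0 0 5; 0 -1.8 0 0 5; 0 -1.8 0 0 5")

```text
time: 35.45
eef_pos: [0.5605, 0.261, 0.103]
tool_rot: [-0.002, 0.999, -0.043, -0.001]
contact_force: [0.9, -7.5, 2.5]
finger_gap: 0.0113
```

Emit:
carry_out(commands="0 -0.5 0 0 5; 0 -1 0 0 5; 0 -1.5 0 0 5; 0 -1.9 0 0 5; 0 -2.3 0 0 5; 0 -2.3 0 0 5; 0 -2.3 0 0 5; 0 -2.3 0 0 5; 0 -2.3 0 0 5; 0 -2.3 0 0 5")

```text
time: 36.7
eef_pos: [0.5605, 0.2616, 0.1031]
tool_rot: [-0.001, 0.999, -0.043, -0.001]
contact_force: [1.1, -9.2, 3.2]
finger_gap: 0.0113
```

Emit:
carry_out(commands="0 -0.5 0 0 5; 0 -1 0 0 5; 0 -1.5 0 0 5; 0 -2 0 0 5; 0 -2.4 0 0 5; 0 -2.7 0 0 5; 0 -2.7 0 0 5; 0 -2.7 0 0 5; 0 -2.7 0 0 5; 0 -2.7 0 0 5")

```text
time: 37.95
eef_pos: [0.5605, 0.2622, 0.1034]
tool_rot: [0.001, 0.999, -0.043, -0.001]
contact_force: [0.7, -10.1, 3.5]
finger_gap: 0.0112
```

Emit:
carry_out(commands="0 -0.5 0 0 5; 0 -1 0 0 5; 0 -1.5 0 0 5; 0 -2 0 0 5; 0 -2.5 0 0 5; 0 -3 0 0 5; 0 -3.3 0 0 5; 0 -3.3 0 0 5; 0 -3.3 0 0 5; 0 -3.3 0 0 5")

```text
time: 39.2
eef_pos: [0.5607, 0.263, 0.1038]
tool_rot: [0.003, 0.999, -0.042, -0.002]
contact_force: [0.3, -10.3, 4.5]
finger_gap: 0.0111
```

```bash
python3 - <<'E'
from h import *
rep();print(manip.get_obs()['moment'])
E
```

```text
t 39.2 tcp [0.5607 0.263  0.1038] dock x,y 0.073 0.0028 hd 0.004 tilt [-0.004 -0.006 -1.   ] gap 0.0111 F dock -10.2 -1.2 4.5 q6 1.92
[-1.98145864 -0.12741332 -0.15204206]
```

Emit:
carry_out(commands="0 -2 0 0 5; 0 -1 0 0 5; 0 0 0 0 5; 0 0.5 0 0 5; 0 1 0 0 5; 0 1 0 0 5; 0 1 0 0 5; 0 1 0 0 5; 0 1 0 0 5; 0 1 0 0 5")

```text
time: 40.45
eef_pos: [0.5604, 0.2612, 0.1037]
tool_rot: [0.004, 0.999, -0.043, -0.002]
contact_force: [0.9, -5.9, 1.3]
finger_gap: 0.0108
```

```bash
python3 - <<'E'
from h import *
rep();print(manip.get_obs()['moment'])
E
```

```text
t 40.45 tcp [0.5604 0.2612 0.1037] dock x,y 0.0713 0.0029 hd 0.004 tilt [-0.005 -0.007 -1.   ] gap 0.0108 F dock -5.8 -1.5 1.3 q6 1.92
[-1.02493619 -0.1974931  -0.14504235]
```

Emit:
carry_out(commands="0 0.5 0.2 0 5; 0 1 0.4 0 5; 0 1.3 0.6 0 5; 0 1.6 0.8 0 5; 0 2 0.8 0 5; 0 2 0.8 0 5; 0 2 0.8 0 5; 0 2 0.8 0 5; 0 2 0.8 0 5; 0 2 0.8 0 5")

```text
time: 41.7
eef_pos: [0.5604, 0.2597, 0.103]
tool_rot: [0.003, 0.999, -0.043, -0.002]
contact_force: [1.5, 0.6, -0.2]
finger_gap: 0.0111
```

```bash
python3 - <<'E'
from h import *
rep();print(manip.get_obs()['moment'])
E
```

```text
t 41.7 tcp [0.5604 0.2597 0.103 ] dock x,y 0.0697 0.0028 hd 0.004 tilt [-0.004 -0.007 -1.   ] gap 0.0111 F dock 0.7 -1.5 -0.2 q6 1.92
[ 0.18074407 -0.21344128 -0.19657494]
```

Emit:
carry_out(commands="0 0.5 0 0 5; 0 1 0 0 5; 0 1.3 0 0 5; 0 1.5 0 0 5; 0 1.5 0 0 5; 0 1.5 0 0 5; 0 1.5 0 0 5; 0 1.5 0 0 5; 0 1.5 0 0 5; 0 1.5 0 0 5")

```text
time: 42.95
eef_pos: [0.5604, 0.2595, 0.1029]
tool_rot: [0.002, 0.999, -0.043, -0.002]
contact_force: [1.3, 5.4, -1.3]
finger_gap: 0.0116
```

Pulling back meets +5.4 N with no movement, so the bar is caught. Next I relax, open, and lift clear.

Emit:
carry_out(commands="0 -0.3 0 0 5; 0 -0.3 0 0 5; 0 -0.3 0 0 30; 0 -0.3 0 0 30; 0 -0.3 0 0 30; 0 -0.3 0 0 30; 0 -0.3 -3 0 30; 0 -0.3 -12 0 30; 0 -0.3 -30 0 30; 0 -0.3 -50 0 30")

```text
time: 44.2
eef_pos: [0.5609, 0.2601, 0.1545]
tool_rot: [0.002, 0.999, -0.043, -0.001]
contact_force: [0.8, 0.4, -0.3]
finger_gap: 0.0301
```

Emit:
carry_out(commands="0 0 -20 0 30; 0 0 -40 0 30; 0 10 -60 0 30; 0 40 -70 0 30; 0 80 -70 0 30; 0 120 -70 0 30; 0 160 -70 0 30; 0 200 -70 0 30; 0 200 -70 0 30; 0 200 -70 0 30")

```text
time: 45.45
eef_pos: [0.544, 0.0611, 0.2261]
tool_rot: [0.002, 0.999, -0.043, -0.001]
contact_force: [0.1, -0.1, 0.9]
finger_gap: 0.0301
```

```bash
python3 - <<'E'
from h import *
rep();f=grab('side');t=grab('top')
C=np.zeros((600,780,3),np.uint8);C[:240]=cv2.resize(t['color'][150:210,90:285],None,fx=4,fy=4,interpolation=2)
C[240:600,:420]=cv2.resize(f['color'][200:380,120:330],None,fx=2,fy=2)
cv2.imwrite('pics/c5.png',C[:,:,::-1])
w=dock2w(.0699,.0028);print('expected board top px in crop',(proj(t,[w[0],w[1],.14])[0]-[90,150])*4)
E
```

```text
t 45.45 tcp [0.544  0.0611 0.2261] dock x,y -0.1296 0.0015 hd 0.002 tilt [-0.002 -0.004 -1.   ] gap 0.0301 F dock -0.1 -0.1 0.9 q6 1.57
expected board top px in crop [317.21135577 120.87984368]
```

View pics/c5.png

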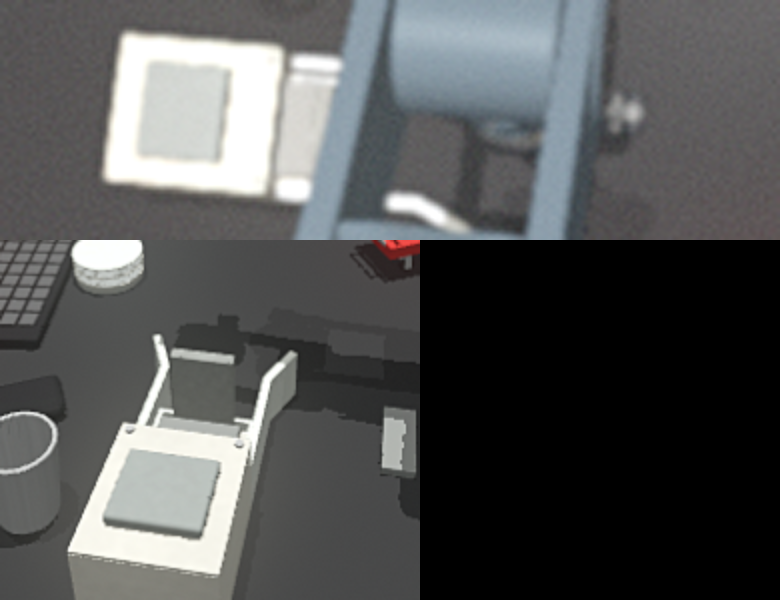

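```bash
python3 - <<'E'
from h import *
f=grab('side')
for x in(.05,.064,.07,.076):
    w=dock2w(x,.0028);p=proj(f,[w[0],w[1],.14])[0];print(x,(p-[120,200])*2+[0,240])
E
```

```text
0.05 [208.48880217 341.75855934]
0.064 [205.06850873 351.52134387]
0.07 [203.56724696 355.80628892]
0.076 [202.04404626 360.15372056]
```

The board top sits at crop (203,356), which matches grip x of about 0.070 m. The caddy stayed at its catch depth after release, so I hand in.

```bash
python3 - <<'E'
from h import *
manip.close_job();rep()
E
```

```text
the job is handed in; nothing more can be done
the job is handed in; nothing more can be done
```

The white caddy is in the docking bay and, by every check I could make, held by the latch. I handed the job in at about 45.5 s of the 69 s allowed, and no verdict was reported.

- **Drive in:** I pinched the rear board from above and rolled the caddy in one smooth forward arc until it lined up with the bay. I then drove it in, correcting sideways whenever the rails pushed back; the side force stayed at about 3 N or less.
- **Feel:** the ramp was felt at about 3.5 N, then the push dropped. It rose again to about 10 N, the highest reading I took. Forces were only read at the end of each move.
- **Latch check:** pulling back gave 5.4 N of resistance with only 0.2 mm of movement, so the nose bar is caught. After I let go and backed off, the side picture put the board about 70 mm inside the mouth, where it had been caught, with no rollback.

**What was unclear:**
- The moment of the click was ambiguous. The first drop came about 5 mm short of the final depth, and the steep rise past 12 N was never reached. I rely on the pull-back test instead.
- Near 10 N the tool tilted by about 0.014 rad, so I stopped pushing there. The caddy may have rocked with it, far below the tipping limit.
- I never measured the castor angles directly. I judged them from the distance rolled and the easy entry.
- The hood hides most of the slide box, but its visible part was still on the deck. The bystanders in my last crops looked undisturbed; I did not measure them again.

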